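Gauge the push sticks: thickest that passes

TASK

Find the thickest bamboo stick that fits the gauge plate standing in the bench's track. Beginning with the thickest stick, slide that plate along its track in front of the stick and push the stick from behind, gently, up to the square opening; whenever a stick is stopped by the plate, go on to the next thinner one. Push the first one that passes on under the shelf until its front end shows beyond the shelf's far edge and leave it there, still in the gauge, with the other two sticks in their lanes before the track; lift no stick or plate, do not bump the shelf, and leave the spare plates and all other things alone.

Things in the scene. Friction and masses are not known exactly. Their poses are not given: they have to be found in the camera images.
- bench: gauging bench, fixed. Origin: on the counter (z = 0), middle of the gauge track; x is the push direction, y runs along the track, z up. The track: two steel strips 6 mm high at x = -11 and +11 mm, 300 mm long; a gauge plate slides along y between them.
- bench_lanes (a point): point at bench x = -95 mm, on the middle lane's vertex. Three V-shaped polished metal lanes run along bench x from -165 to -22 mm at y = -60, 0, +60 mm; vertex 10 mm, arms' tops (12 mm either side) 22 mm above the counter: keep fingertips above 24 mm. Past the track they go on under the shelf to x = 55 mm.
- shelf: low wooden shelf behind the track, on the bench: board 50 mm deep (bench x = 9 to 59 mm), 330 mm long, underside 68 mm, top 80 mm above the counter. Origin 68 mm above the bench's, same axes. Its front edge props the gauge plate; sticks pass under it.
- stick_thin: thinnest bamboo stick, 22 x 22 x 160 mm, lying loose on edge in a lane (which one varies), nose 18 to 40 mm before the track's middle. Origin: centre of its front end face, 26 mm above the counter; x forward along the lane; rear end, to push on, at x = -160 mm. Top edge 41 mm high. Slides with 0.2 to 1 N.
- stick_mid: middle bamboo stick, 29 x 29 x 160 mm, lying loose on edge in a lane (which one varies), nose 18 to 40 mm before the track's middle. Origin: centre of its front end face, 31 mm above the counter; x forward along the lane; rear end, to push on, at x = -160 mm. Top edge 51 mm high. Slides with 0.2 to 1 N.
- stick_thick: thickest bamboo stick, 36 x 36 x 160 mm, lying loose on edge in a lane (which one varies), nose 18 to 40 mm before the track's middle. Origin: centre of its front end face, 35 mm above the counter; x forward along the lane; rear end, to push on, at x = -160 mm. Top edge 61 mm high. Slides with 0.2 to 1 N.
- gauge_narrow: loose metal gauge plate, 16 mm thick, 26 x 26 mm square opening on its corner, through along x: passes a 22 mm stick, stops thicker ones. Stands in the track or, as a spare, beside the bench (varies). Origin: middle of underside, axes as the bench, front face x = -8 mm. Foot 150 mm long (y), posts at y = +-44 mm. Takes a stick if its y is within 2 mm of the stick's.
- gauge_narrow_fin (a point): grip point of that plate's wooden top fin, 104 mm above the counter, at plate x = -4 mm, y = 0. Fin 20 mm thick along y (the track), 24 mm along x, from 74 to 116 mm high. Plate about 220 g, slides with 0.3 to 1 N. Fingertips above 82 mm clear the shelf.
- gauge_middle: loose metal gauge plate, 16 mm thick, 33 x 33 mm square opening on its corner, through along x: passes a 29 mm stick, stops thicker ones. Stands in the track or, as a spare, beside the bench (varies). Origin: middle of underside, axes as the bench, front face x = -8 mm. Foot 150 mm long (y), posts at y = +-44 mm. Takes a stick if its y is within 2 mm of the stick's.
- gauge_middle_fin (a point): grip point of that plate's wooden top fin, 104 mm above the counter, at plate x = -4 mm, y = 0. Fin 20 mm thick along y (the track), 24 mm along x, from 74 to 116 mm high. Plate about 220 g, slides with 0.3 to 1 N. Fingertips above 82 mm clear the shelf.
- gauge_wide: loose metal gauge plate, 16 mm thick, 40 x 40 mm square opening on its corner, through along x: passes a 36 mm stick, stops thicker ones. Stands in the track or, as a spare, beside the bench (varies). Origin: middle of underside, axes as the bench, front face x = -8 mm. Foot 150 mm long (y), posts at y = +-44 mm. Takes a stick if its y is within 2 mm of the stick's.
- gauge_wide_fin (a point): grip point of that plate's wooden top fin, 104 mm above the counter, at plate x = -4 mm, y = 0. Fin 20 mm thick along y (the track), 24 mm along x, from 74 to 116 mm high. Plate about 220 g, slides with 0.3 to 1 N. Fingertips above 82 mm clear the shelf.
- jar: bystander: glass jar with twist cap, 64 mm across, 95 mm tall, on the counter; origin under its middle
- bowl_near: bystander: blue bowl 110 mm across, 50 mm tall; origin under its middle
- bowl_far: bystander: blue bowl like the other, to the left; origin under its middle
- spatula: bystander: wok spatula 260 mm long lying beyond the shelf; origin under its middle
- spoon: bystander: white ceramic soup spoon 140 mm long lying on the robot's side of the lanes; origin under its middle
- tin: bystander: small tin 38 mm across, 45 mm tall, on one end of the shelf; origin under its middle
- rice_box: bystander: red rice box 178 x 128 x 99 mm with clip-on lid, fixed; origin under its middle
Not all that is in view belongs to the job. What is shaped like the gauge_narrow but blue or yellow is not meant.

How it is judged:
On the way, in this order (a step that is already met when the one before it is completed fails the run):
1. the thickest stick has been pushed up to the opening of the gauge plate in the track (((x of stick_thick in the frame of gauge_narrow above -0.011 m and y of stick_thick in the frame of gauge_narrow between -0.006 and 0.006 m) or (x of stick_thick in the frame of gauge_middle above -0.011 m and y of stick_thick in the frame of gauge_middle between -0.006 and 0.006 m) or (x of stick_thick in the frame of gauge_wide above -0.011 m and y of stick_thick in the frame of gauge_wide between -0.006 and 0.006 m))), for 0.05 s.
2. the next step down: with the widest opening the thickest stick is through; with the middle opening the middle stick is through; with the narrow opening the middle stick has been pushed up to it (((x of stick_thick in the frame of bench between 0.059 and 0.13 m and x of stick_thick in the frame of gauge_wide above 0.045 m and y of stick_thick in the frame of gauge_wide between -0.01 and 0.01 m) or (x of stick_mid in the frame of bench between 0.059 and 0.13 m and x of stick_mid in the frame of gauge_middle above 0.045 m and y of stick_mid in the frame of gauge_middle between -0.01 and 0.01 m) or (x of stick_mid in the frame of gauge_narrow above -0.011 m and y of stick_mid in the frame of gauge_narrow between -0.006 and 0.006 m))), for 0.05 s.
At the end, for the whole second after the job is handed in: The thickest stick that fits the plate in the track lies at rest through its opening, straight to 0.1 rad, nose 59 to 130 mm past the track's middle (beyond the shelf); that plate stands upright in the track; the other sticks lie in their lanes, noses 2 to 60 mm before the track's middle ((((x of stick_thin in the frame of bench between 0.059 and 0.13 m and x of stick_thin in the frame of gauge_narrow above 0.045 m and y of stick_thin in the frame of gauge_narrow between -0.01 and 0.01 m) and angle between the x axis of each of stick_thin, stick_mid, stick_thick and the x axis of bench, either way round below 0.1 rad and linear speed of stick_thin below 0.01 m/s and x of gauge_narrow in the frame of bench between -0.004 and 0.004 m and y of gauge_narrow in the frame of bench between -0.09 and 0.09 m and angle between gauge_narrow's own z axis and vertical below 0.12 rad and x of stick_mid in the frame of bench between -0.06 and -0.002 m and height (world z) of each of stick_mid, stick_thick below 0.045 m and x of stick_thick in the frame of bench between -0.06 and -0.002 m) or ((x of stick_mid in the frame of bench between 0.059 and 0.13 m and x of stick_mid in the frame of gauge_middle above 0.045 m and y of stick_mid in the frame of gauge_middle between -0.01 and 0.01 m) and angle between the x axis of each of stick_mid, stick_thin, stick_thick and the x axis of bench, either way round below 0.1 rad and linear speed of stick_mid below 0.01 m/s and x of gauge_middle in the frame of bench between -0.004 and 0.004 m and y of gauge_middle in the frame of bench between -0.09 and 0.09 m and angle between gauge_middle's own z axis and vertical below 0.12 rad and x of stick_thin in the frame of bench between -0.06 and -0.002 m and height (world z) of each of stick_thin, stick_thick below 0.045 m and x of stick_thick in the frame of bench between -0.06 and -0.002 m) or ((x of stick_thick in the frame of bench between 0.059 and 0.13 m and x of stick_thick in the frame of gauge_wide above 0.045 m and y of stick_thick in the frame of gauge_wide between -0.01 and 0.01 m) and angle between the x axis of each of stick_thick, stick_thin, stick_mid and the x axis of bench, either way round below 0.1 rad and linear speed of stick_thick below 0.01 m/s and x of gauge_wide in the frame of bench between -0.004 and 0.004 m and y of gauge_wide in the frame of bench between -0.09 and 0.09 m and angle between gauge_wide's own z axis and vertical below 0.12 rad and x of stick_thin in the frame of bench between -0.06 and -0.002 m and height (world z) of each of stick_thin, stick_mid below 0.045 m and x of stick_mid in the frame of bench between -0.06 and -0.002 m))); the robot touches nothing.
It fails at once if a stick is lifted out of its lane or a gauge plate off the counter (height (world z) of any of stick_thin, stick_mid, stick_thick above 0.06 m or height (world z) of any of gauge_narrow, gauge_middle, gauge_wide above 0.02 m).
It fails at once if a stick is rammed hard into a gauge plate (over 35 N) (contact force between any of stick_thin, stick_mid, stick_thick and gauge_narrow above 35 N or contact force between any of stick_thin, stick_mid, stick_thick and gauge_middle above 35 N or contact force between any of stick_thin, stick_mid, stick_thick and gauge_wide above 35 N).
It fails at once if a stick scrapes hard on the shelf, or the robot hits the shelf (over 4 N) (contact force between any of stick_thin, stick_mid, stick_thick, the fingers, the arm and shelf above 4 N).
It fails at once if a bystander is disturbed (moved more than 25 mm) (distance of any of jar, bowl_near, bowl_far, spatula, spoon, tin from where it was at the start of the episode above 0.025 m).
It fails at once if a spare gauge plate is moved more than 20 mm, or the one in use leaves its track ((distance of gauge_narrow from where it was at the start of the episode above 0.02 m and (x of gauge_narrow in the frame of bench above 0.006 m or x of gauge_narrow in the frame of bench below -0.006 m)) or (distance of gauge_middle from where it was at the start of the episode above 0.02 m and (x of gauge_middle in the frame of bench above 0.006 m or x of gauge_middle in the frame of bench below -0.006 m)) or (distance of gauge_wide from where it was at the start of the episode above 0.02 m and (x of gauge_wide in the frame of bench above 0.006 m or x of gauge_wide in the frame of bench below -0.006 m))).
It also fails if it takes over 72 s, if anything falls off the work surface, if the arm or the gripper's body presses on something with over 40 N, if the wrist force passes 120 N, or if a joint passes its speed limit or range.

ROBOT

A 6-joint arm with a two-finger parallel gripper is mounted at the origin on the work surface. World frame = base frame: x ahead of the robot, y to its left, z up, the work surface at z = 0. Lengths are in m, angles in rad, forces in N, time in s.
With the tool pointing down it reaches from about 0.3 to 0.875 m from the base axis. Payload 6.4 kg.
Tool frame: the origin (TCP) lies between the finger pads; the fingertips stand 11 mm ahead of it and the grasp point (between the pads) lies 8 mm behind it (ctrl.tcp_to_tips is the distance from the TCP to the fingertips, in m); x points along the fingers, z is the direction in which the jaws open and shut, and the axes are right-handed (so a half turn about x gives the same grasp; the last joint's range is limited). The gripper opens to 85 mm and grips with 20 to 120 N. Pads are 22 mm wide; open, the fingers measure 114 mm over their backs; the gripper's body (76 mm by 85 mm) begins 54 mm behind the grasp point. The pads swing forward as they close: fully open they stand 13 mm farther back than shut.
Start: joints at [0.927, 0.181, 1.607, -0, 1.354, -0.206], TCP at [0.244, 0.521, 0.242] pointing down, gripper open.
Joint ranges: [-2.99, 2.99], [-0.89, 2.07], [0.3, 2.58], [-1.14, 4.28], [0, 2.63], [-3.12, 3.12]. Speed limits (rad/s): [2.57, 2.57, 3.01, 3.14, 3.14, 3.14].

INTERFACE

Orientations are given as a unit quaternion [w, x, y, z].
In Python, from bench import ctrl, eyes, hand_in gives the robot as it stands. The module is installed in compiled form; this text tells all that it offers.
- The arm moves only by the tool step_arm, never from a script. Its arguments are lists of equal length, an entry for each row: "xyz": the shift along the world's x, y, z in mm, a list of three; "spin": the turn about the world's z in rad; "fingers": the opening in per cent of the stroke, from 0 (shut) to 100 (fully open). A call has 1 to 10 rows; each row is the pose to reach, as a shift and turn from the pose commanded when the call began; what a row does not reach only later rows make up. A row lasts 1/10 s, in which the tool goes at most 50 mm and 8.59 degrees, less where a joint would pass 70% of its speed; a pose out of reach is approached as far as the arm can. A call with a gripper value outside its range is refused whole. The fingers move at their own pace and stop on an object; the grip force is fixed at half the most. Time passes only in rows, so rows that repeat a pose let the fingers close. It gives the time, the measured TCP pose, the force and the opening at its end, in the units of the state.
- ctrl.get_obs(): the state, without advancing time (a new reading comes with each control period).
- eyes.camera(name): name is "scene" or "top" or "wrist"; returns the picture (400x640x3 uint8, red, green, blue); there is no depth.
- eyes.camera_model(name): a dict with "vertical_fov" (degrees; the focal length in pixels is half the picture's height over the tangent of half this angle, whatever the lens; pixels are square), "cx", "cy" (the principal point, pixels), "dist_coeffs" ([k1, k2, p1, p2, k3] as OpenCV has them; the pictures are not rectified), "pose" (4x4, takes a point from camera to world coordinates); the wrist camera has in their place "tool_from_camera" (4x4, takes a point from camera to tool coordinates, whose origin is the TCP and whose axes are the tool frame's). Camera axes: x right, y up, looking along -z (the intrinsics and any distortion apply to the point x, -y, -z); pixel columns grow to the right and rows downward; lengths in m; the calibration is good to about 2 mm. A picture is of the moment at which its call begins: read the wrist's pose just before it. camera_model takes no time and is no camera call.
- hand_in(): hands the job in, once; it reports no verdict.
The state is a dict: "time_s": time; "q": joint angles; "dq": joint speeds; "joint_efforts": joint torques, N m; "eef_pos": TCP position; "eef_rot": TCP orientation; "wrist_force": force on the tool from outside, world axes, zero at the start; "torque": the same for the moment, N m; "opening": opening from 0.0 (shut) to 1.0 (fully open).
Only numpy, scipy, OpenCV 4.12 (cv2) and the standard library are available. Lean on these libraries where they do the work, as an engineer would, in place of code of your own. Each camera call takes 0.05 s, during which the arm holds its last target.

## Working session

There is one attempt and no reset: what is moved stays moved. The work goes in short steps, Python scripts to look and compute and a tool call to move; the robot and the scene stay as the last step left them, time stands still between calls to the robot, and variables do not carry over. Pictures are saved under pics/ and viewed, and the job is handed in when it is done.

Besides the shell and the picture viewer there is one more tool, called after "Emit:" in YAML: its name, and indented under it one key for each argument. step_arm: Moves the arm, as the interface text tells. Its arguments: {"type":"object","properties":{"xyz":{"type":"array"},"spin":{"type":"array"},"fingers":{"type":"array"}},"required":["xyz","spin","fingers"]}

```bash
mkdir -p pics
cat > h.py <<'E'
import numpy as np, cv2, json
from bench import ctrl, eyes, hand_in
def snap(cam,name,crop=None,scale=1):
    im=eyes.camera(cam); cv2.imwrite(f'pics/{name}_raw.png',im[:,:,::-1])
    return im
def K(m):
    f=200/np.tan(np.radians(m['vertical_fov'])/2)
    return np.array([[f,0,m['cx']],[0,f,m['cy']],[0,0,1.]]),np.array(m['dist_coeffs'],float)
def pose(cam):
    m=eyes.camera_model(cam)
    if cam!='wrist': return m,np.array(m['pose'])
    from scipy.spatial.transform import Rotation as R
    o=ctrl.get_obs(); q=o['eef_rot']; T=np.eye(4); T[:3,:3]=R.from_quat([q[1],q[2],q[3],q[0]]).as_matrix(); T[:3,3]=o['eef_pos']
    return m,T@np.array(m['tool_from_camera'])
def ray(cam,uv,P=None):
    m,T=P or pose(cam); k,d=K(m)
    p=cv2.undistortPoints(np.array(uv,float).reshape(-1,1,2),k,d).reshape(-1,2)
    v=np.c_[p[:,0],-p[:,1],-np.ones(len(p))]@T[:3,:3].T
    return T[:3,3],v
def at_z(cam,uv,z,P=None):
    o,v=ray(cam,uv,P); t=(z-o[2])/v[:,2]; return o+v*t[:,None]
def proj(cam,X,P=None):
    m,T=P or pose(cam); k,d=K(m)
    c=(np.array(X,float).reshape(-1,3)-T[:3,3])@T[:3,:3]
    c=c*[1,-1,-1]
    return cv2.projectPoints(c,np.zeros(3),np.zeros(3),k,d)[0].reshape(-1,2)
E
python3 - <<'E'
from h import *
for c in ['scene','top','wrist']: snap(c,c+'0')
for c in ['scene','top']:
    m=eyes.camera_model(c);print(m)
print(eyes.camera_model('wrist')); print(ctrl.get_obs(), ctrl.tcp_to_tips)
E
```

```text
{'vertical_fov': 54.33721425643827, 'cx': 325.17656521516443, 'cy': 200.33075254976853, 'dist_coeffs': array([-0.0398071,  0.       ,  0.       ,  0.       ,  0.       ]), 'pose': array([[ 0.63626847, -0.5577519 ,  0.53298711,  1.16581478],
       [ 0.77144516,  0.45470998, -0.44509685, -0.56349941],
       [ 0.00589906,  0.69437141,  0.71959262,  0.91906917],
       [ 0.        ,  0.        ,  0.        ,  1.        ]])}
{'vertical_fov': 53.513973361800126, 'cx': 317.17800159822116, 'cy': 197.13187209599198, 'dist_coeffs': array([-0.06268726,  0.        ,  0.        ,  0.        ,  0.        ]), 'pose': array([[ 0.00161217,  0.997332  , -0.07298133,  0.42617519],
       [-0.99998987,  0.00191451,  0.00407303, -0.05013704],
       [ 0.00420189,  0.07297402,  0.99732499,  1.42642533],
       [ 0.        ,  0.        ,  0.        ,  1.        ]])}
{'vertical_fov': 60.78254659146852, 'cx': 320.6239665270689, 'cy': 205.14319905573944, 'dist_coeffs': array([0.02320213, 0.        , 0.        , 0.        , 0.        ]), 'tool_from_camera': array([[-7.94776966e-05,  2.73228871e-01, -9.619490
[... 251 characters left out ...]
000000e+00,
         1.00000000e+00]])}
{'time_s': 0.15, 'q': array([ 9.26666864e-01,  1.81362046e-01,  1.60777190e+00,  2.62267255e-05,
        1.35379971e+00, -2.06311241e-01]), 'dq': array([ 0.00107351, -0.00273257, -0.00288396, -0.00014652, -0.00149399,
        0.00051197]), 'joint_efforts': array([ 6.28937360e-04, -4.45263934e+01, -3.51694000e+01, -3.77824490e-04,
        5.87672519e-03,  2.27182881e-05]), 'eef_pos': array([0.24351494, 0.52044405, 0.24159889]), 'eef_rot': array([ 0.59620397, -0.37964187,  0.59709774,  0.37932462]), 'wrist_force': array([-0.79650145, -0.40340997, -0.96351969]), 'torque': array([ 0.04723214, -0.04279405,  0.04713163]), 'opening': 1.0019415025601983} 0.011
```

View pics/scene0_raw.png

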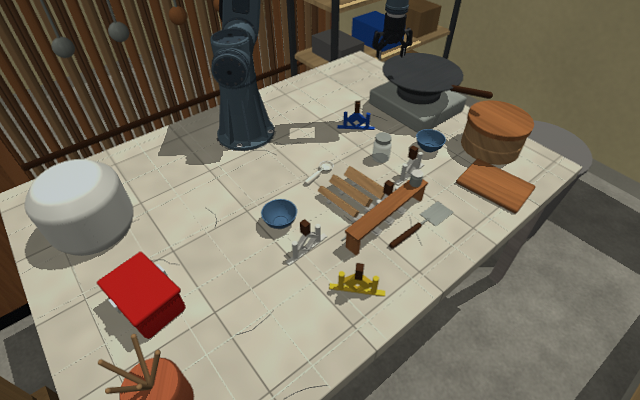

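View pics/top0_raw.png

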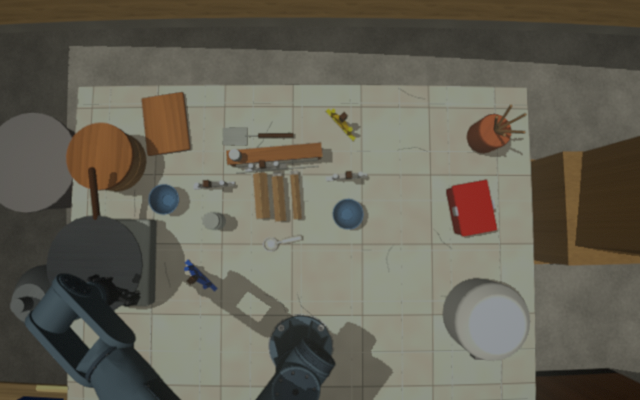

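View pics/wrist0_raw.png

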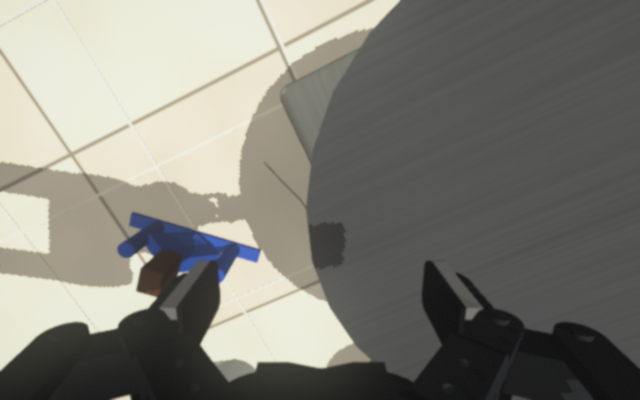

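Run:
```python
import cv2
a=cv2.imread('pics/top0_raw.png')[110:260,170:390]; cv2.imwrite('pics/top0z.png',cv2.resize(a,None,fx=3.6,fy=3.6,interpolation=cv2.INTER_CUBIC))
a=cv2.imread('pics/scene0_raw.png')[120:300,260:470]; cv2.imwrite('pics/sc0z.png',cv2.resize(a,None,fx=3.3,fy=3.3,interpolation=cv2.INTER_CUBIC))
from h import *
u=[(227,160),(229,148),(322,144),(323,156)]
print(at_z('top',u,0.08))
```

```text
[[ 0.65206259  0.25449418  0.08      ]
 [ 0.69385591  0.24845781  0.08      ]
 [ 0.70806143 -0.07193389  0.08      ]
 [ 0.66628358 -0.07538894  0.08      ]]
```

View pics/top0z.png

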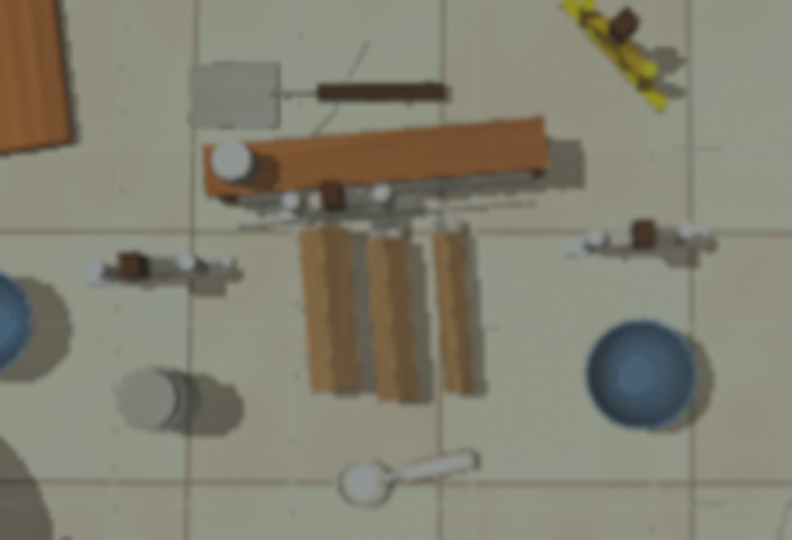

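View pics/sc0z.png

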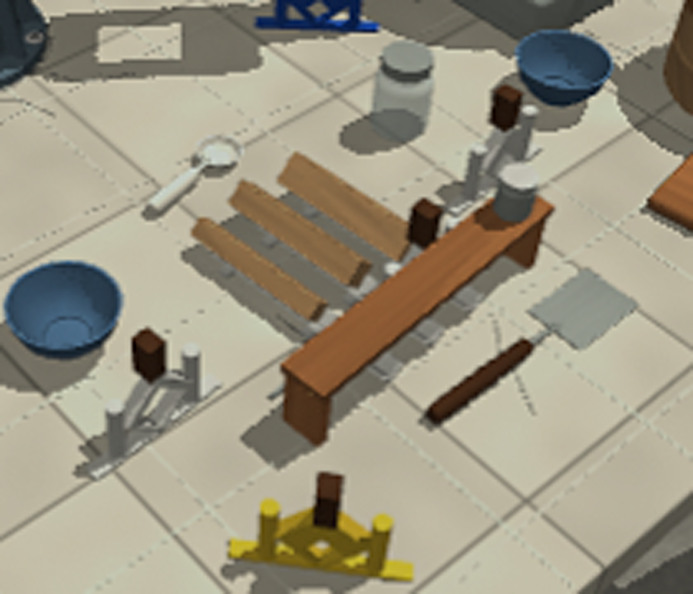

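Run:
```python
from h import *
from scipy.spatial.transform import Rotation as R
q=ctrl.get_obs()['eef_rot'];M=R.from_quat([q[1],q[2],q[3],q[0]]).as_matrix();print(M.round(3))
z=M[:,2];print('jaw yaw',np.arctan2(z[1],z[0]), 'ty',M[:,1])
m,T=pose('wrist');print(T.round(3))
def Z(p):return (np.array(p)/3.6+[170,110])
for n,p,h in [('thick rear',(334,392),.035),('mid rear',(397,400),.031),('thin rear',(457,393),.026),('thick nose',(325,228),.035),('mid nose',(390,235),.03),('thin nose',(450,232),.026),('fin',(332,192),.116),('spareL',(132,263),.116),('spareR',(644,233),.116),('tin',(232,160),.125),('jar',(150,398),.095),('spoon',(365,485),.01),('spoon2',(478,460),.01),('bowl',(640,375),.05)]:
    print(n,at_z('top',[Z(p)],h)[0].round(3))
```

```text
[[-0.001 -0.906  0.424]
 [-0.001  0.424  0.906]
 [-1.     0.    -0.001]]
jaw yaw 1.1329726367380226 ty [-9.05676289e-01  4.23969774e-01  2.99766995e-04]
[[ 0.426 -0.871 -0.246  0.18 ]
 [ 0.905  0.409  0.117  0.55 ]
 [-0.001 -0.273  0.962  0.373]
 [ 0.     0.     0.     1.   ]]
thick rear [0.451 0.135 0.035]
mid rear [0.444 0.074 0.031]
thin rear [0.451 0.015 0.026]
thick nose [0.612 0.146 0.035]
mid nose [0.606 0.082 0.03 ]
thin nose [0.609 0.023 0.026]
fin [0.635 0.128 0.116]
spareL [0.568 0.313 0.116]
spareR [ 0.597 -0.161  0.116]
tin [0.663 0.22  0.125]
jar [0.444 0.299 0.095]
spoon [0.36  0.107 0.01 ]
spoon2 [ 0.385 -0.005  0.01 ]
bowl [ 0.468 -0.162  0.05 ]
```

Emit:
step_arm:
  xyz:
    - [25,-35,15]
    - [50,-70,30]
    - [78,-105,45]
    - [104,-145,58]
    - [130,-180,58]
    - [157,-215,58]
    - [182,-250,58]
    - [207,-285,58]
    - [232,-320,58]
    - [256,-355,58]
  spin: [0.07,0.14,0.21,0.28,0.35,0.42,0.49,0.49,0.49,0.49]
  fingers: [100,100,100,100,100,100,100,100,100,100]

```text
time_s: 1.15
eef_pos: [0.5004, 0.1641, 0.3001]
eef_rot: [0.487, -0.513, 0.487, 0.513]
wrist_force: [0.3, 0.2, 0.0]
opening: 0.999
```

Emit:
step_arm:
  xyz:
    - [25,-35,0]
    - [45,-65,0]
    - [45,-65,0]
    - [45,-65,0]
  spin: [0,0,0,0]
  fingers: [70,70,70,70]

```text
time_s: 1.55
eef_pos: [0.5447, 0.1003, 0.2997]
eef_rot: [0.487, -0.512, 0.487, 0.513]
wrist_force: [-0.5, 0.4, -0.2]
opening: 0.703
```

Run:
```python
from h import *
im=snap('wrist','w1'); o=ctrl.get_obs();print(o['eef_pos'],o['eef_rot'],o['opening'],o['time_s'],o['wrist_force'])
np.save('P1.npy',pose('wrist')[1]); cv2.imwrite('pics/w1z.png',cv2.resize(im[:,:,::-1],None,fx=1.25,fy=1.25))
```

```text
[0.54426435 0.10108031 0.2998074 ] [ 0.48669275 -0.51235335  0.48707088  0.51321162] 0.6976190015894066 1.6 [-0.67565756  0.54938632  0.0937978 ]
```

View pics/w1z.png

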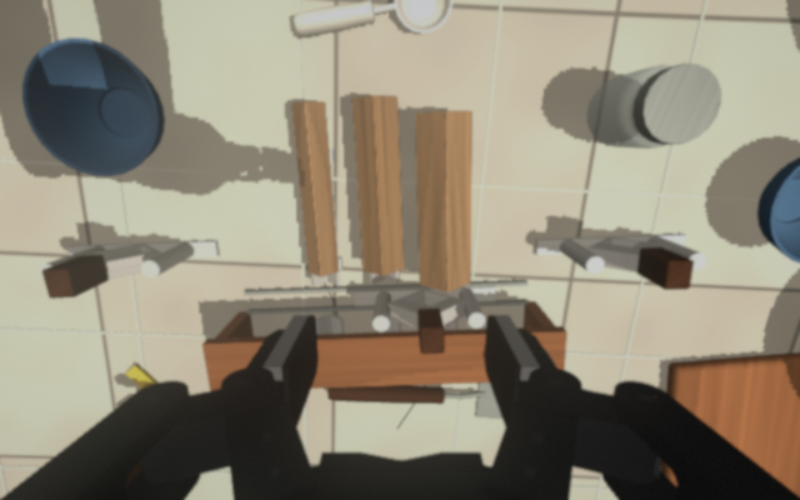

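Run:
```python
import cv2
a=cv2.imread('pics/w1_raw.png')
cv2.imwrite('pics/w1a.png',cv2.resize(a[210:320,150:310],None,fx=5,fy=5,interpolation=cv2.INTER_CUBIC))
cv2.imwrite('pics/w1b.png',cv2.resize(a[210:320,300:460],None,fx=5,fy=5,interpolation=cv2.INTER_CUBIC))
```

```text
(no output)
```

View pics/w1a.png

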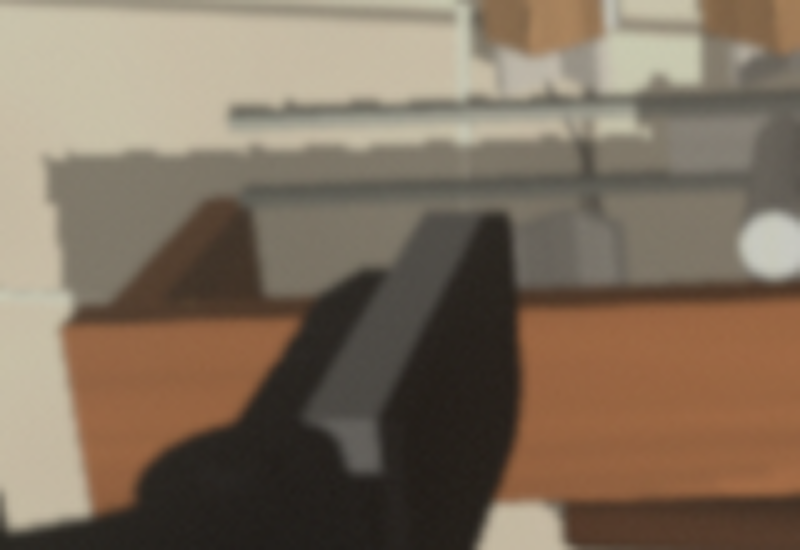

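View pics/w1b.png

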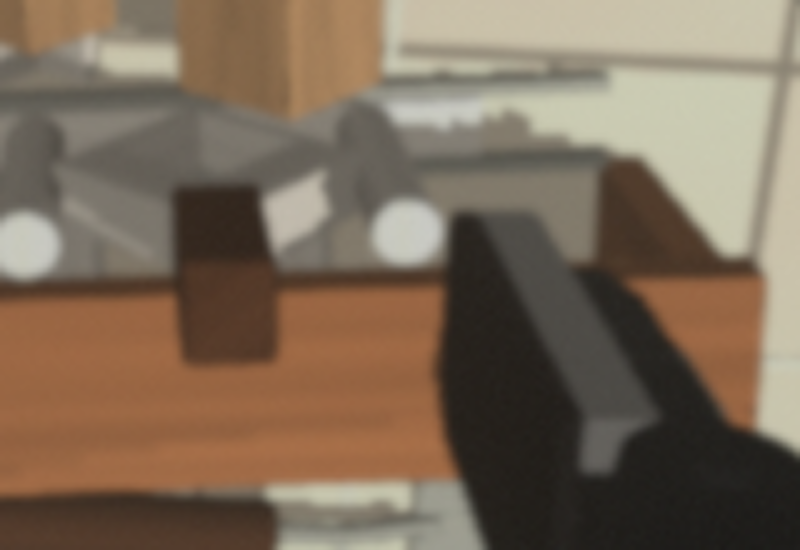

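```bash
cat >> h.py <<'E'
def W(p,img=None): return np.array(p,float)
E
python3 - <<'E'
from h import *
from scipy.optimize import least_squares
m=eyes.camera_model('wrist'); P=(m,np.load('P1.npy'))
L=lambda p:np.array(p)/5+[150,210]; Rr=lambda p:np.array(p)/5+[300,210]
B=[(9,-165,80,L((68,322))),(9,165,80,Rr((762,278))),(-11,-150,6,L((230,114))),(-11,150,6,Rr((608,78))),(11,-150,6,L((245,192))),(11,150,6,Rr((605,156)))]
X=np.array([b[:3] for b in B])/1000; U=np.array([b[3] for b in B])
def w(p,X):
    c,s=np.cos(p[2]),np.sin(p[2]); return np.c_[p[0]+c*X[:,0]-s*X[:,1],p[1]+s*X[:,0]+c*X[:,1],X[:,2]]
def f(p): return (proj('wrist',w(p,X),P)-U).ravel()
r=least_squares(f,[.63,.09,.05]);print(r.x,r.fun.reshape(-1,2).round(1))
p=r.x;np.save('bench.npy',p)
def inv(q):
    c,s=np.cos(p[2]),np.sin(p[2]);d=q[:2]-p[:2];return np.array([c*d[0]+s*d[1],-s*d[0]+c*d[1]])*1000
F=[Rr(a) for a in [(178,262),(268,262),(275,360),(185,362)]]
for a in at_z('wrist',F,.116,P): print('fin',a.round(4),inv(a).round(1))
a=lambda x,y:(x/1.25,y/1.25)
for n,pt,h in [('thick nose',Rr((290,118)),.061),('thick rear',a(445,109),.061),('mid nose',a(383,276),.051),('mid rear',a(378,95),.051),('thin nose',a(322,275),.041),('thin rear',a(311,101),.041),('postL',Rr((28,243)),.08),('postR',Rr((407,232)),.08)]:
    q=at_z('wrist',[pt],h,P)[0];print(n,q.round(4),inv(q).round(1))
E
```

```text
[0.64052949 0.09058463 0.08330722] [[-2.4 -0.5]
 [ 2.1 -1. ]
 [-0.5  0.8]
 [ 1.1  0.7]
 [-1.3  0.6]
 [ 0.9  0.7]]
fin [0.6229 0.1198 0.116 ] [-15.1  30.6]
fin [0.622  0.1379 0.116 ] [-14.5  48.7]
fin [0.6438 0.141  0.116 ] [ 7.4 50. ]
fin [0.6451 0.1226 0.116 ] [ 7.3 31.5]
thick nose [0.6113 0.1474 0.061 ] [-24.4  59.1]
thick rear [0.452  0.1325 0.061 ] [-184.3   57.5]
mid nose [0.602 0.087 0.051] [-38.7  -0.3]
mid rear [0.4432 0.0768 0.051 ] [-197.8    2.7]
thin nose [0.6073 0.0281 0.041 ] [-38.4 -59.5]
thin rear [0.4502 0.019  0.041 ] [-195.6  -55.5]
postL [0.6369 0.0886 0.08  ] [-3.8 -1.7]
postR [0.63  0.173 0.08 ] [-3.6 83.1]
```

```bash
cat > fit.py <<'E'
from h import *
from scipy.optimize import least_squares
from scipy.spatial.transform import Rotation as R
m=eyes.camera_model('wrist'); T0=np.load('P1.npy')
L=lambda p:np.array(p)/5+[150,210]; Rr=lambda p:np.array(p)/5+[300,210]; a=lambda x,y:np.array((x/1.25,y/1.25))
B=[(9,-165,80,L((68,322))),(9,165,80,Rr((762,278))),(-11,-150,6,L((230,114))),(-11,150,6,Rr((608,78))),(11,-150,6,L((245,192))),(11,150,6,Rr((605,156)))]
S=[(60,61,Rr((290,118)),a(445,109)),(0,51,a(383,276),a(378,95)),(-60,41,a(322,275),a(311,101))]
X=np.array([b[:3] for b in B])/1000; U=np.array([b[3] for b in B])
def w(p,X):
    X=np.asarray(X,float).reshape(-1,3)
    c,s=np.cos(p[2]),np.sin(p[2]); return np.c_[p[0]+c*X[:,0]-s*X[:,1],p[1]+s*X[:,0]+c*X[:,1],X[:,2]]
def cam(d):
    T=T0.copy(); T[:3,3]+=d[:3]; T[:3,:3]=R.from_rotvec(d[3:6]).as_matrix()@T[:3,:3]; return (m,T)
def f(v):
    p,d,n=v[:3],v[3:9],v[9:12]; P=cam(d)
    r=[(proj('wrist',w(p,X),P)-U).ravel()]
    for (y,h,un,ur),x in zip(S,n):
        r.append((proj('wrist',w(p,[(x,y/1000,h/1000),(x-.16,y/1000,h/1000)]),P)-[un,ur]).ravel())
    return np.concatenate(r+[d[:3]/.002,d[3:]/.004])
r=least_squares(f,np.r_[.63,.09,.05,np.zeros(6),-.025,-.03,-.03])
if __name__=='__main__':
    print(r.x.round(4)); print(r.fun.reshape(-1,2).round(1).tolist())
    J=r.jac; print(np.sqrt(np.diag(np.linalg.inv(J.T@J)))[:3])
    p=r.x[:3];P=cam(r.x[3:9])
    for q in at_z('wrist',[Rr(c) for c in [(178,262),(268,262),(275,360),(185,362)]],.116,P):
        d=q[:2]-p[:2];c,s=np.cos(p[2]),np.sin(p[2]);print('fin',(np.array([c*d[0]+s*d[1],-s*d[0]+c*d[1]])*1000).round(1),q.round(4))
E
python3 fit.py
```

```text
[ 6.428e-01  9.090e-02  7.930e-02 -0.000e+00 -0.000e+00  3.700e-03
  6.000e-04 -1.900e-03  0.000e+00 -2.570e-02 -3.940e-02 -3.760e-02]
[[-0.7, -1.4], [0.6, -0.7], [0.6, 0.4], [0.2, 1.2], [-0.3, 0.0], [-0.1, 1.0], [0.5, -0.8], [2.8, 0.6], [0.6, -0.4], [-1.6, 0.3], [0.4, 0.6], [-2.8, -0.3], [-0.0, -0.0], [1.8, 0.1], [-0.5, 0.0]]
[0.002627   0.00255197 0.00476087]
fin [-15.   30.7] [0.6254 0.1203 0.116 ]
fin [-14.5  49. ] [0.6245 0.1386 0.116 ]
fin [ 7.7 50.4] [0.6465 0.1418 0.116 ]
fin [ 7.6 31.7] [0.6479 0.1231 0.116 ]
```

Emit:
step_arm:
  xyz:
    - [30,10,-40]
    - [60,20,-80]
    - [91,31,-120]
    - [91,31,-130]
    - [91,31,-130]
  spin: [0.03,0.03,0.03,0.03,0.03]
  fingers: [60,60,60,60,60]

```text
time_s: 2.1
eef_pos: [0.6332, 0.1334, 0.1666]
eef_rot: [0.477, -0.519, 0.48, 0.522]
wrist_force: [-1.1, 1.0, 0.1]
opening: 0.602
```

Run:
```python
from h import *
P=pose('wrist');im=snap('wrist','w2'); o=ctrl.get_obs();print(o['eef_pos'],o['opening'],o['time_s'])
np.save('P2.npy',P[1]); cv2.imwrite('pics/w2z.png',cv2.resize(im[:,:,::-1],None,fx=1.25,fy=1.25))
```

```text
[0.6344153  0.13299779 0.1696025 ] 0.6028046350223857 2.15
```

View pics/w2z.png

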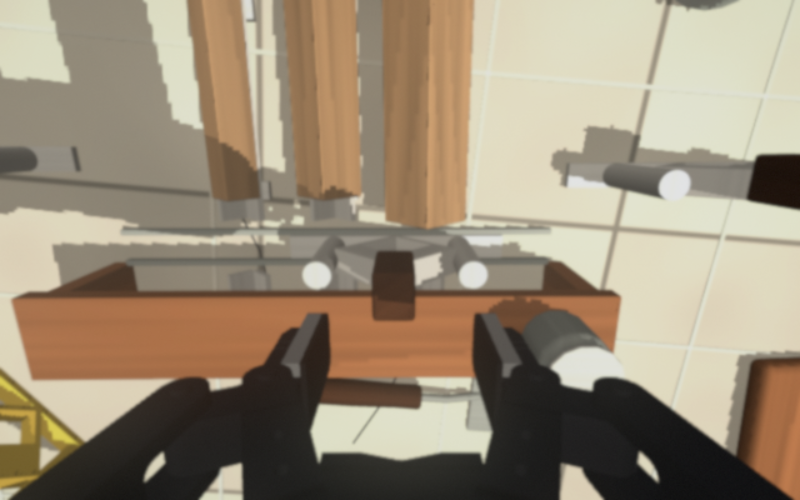

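Run:
```python
import fit
from fit import *
fit.T0=np.load('P2.npy')
fit.X=np.array([(9,-165,80),(9,165,80),(59,-165,80),(-11,-150,6),(-11,150,6),(11,-150,6)])/1000
fit.U=np.array([a(15,298),a(620,297),a(32,380),a(122,232),a(550,230),a(130,262)])
def f(v):
    p,d,n=v[:3],v[3:9],v[9:12]; P=fit.cam(d)
    q=[(proj('wrist',fit.w(p,fit.X),P)-fit.U).ravel()]
    for y,h,u,x in zip((60,0,-60),(61,51,41),(a(428,228),a(323,201),a(238,200)),n):
        q.append((proj('wrist',fit.w(p,[(x,y/1000,h/1000)]),P)-u).ravel())
    return np.concatenate(q+[d[:3]/.002,d[3:]/.004])
r=least_squares(f,np.r_[.63,.09,.05,np.zeros(6),-.025,-.03,-.03])
print(r.x.round(4)); print(r.fun.reshape(-1,2).round(1).tolist())
p=r.x[:3];P=fit.cam(r.x[3:9])
def inv(q):
    d=q[:2]-p[:2];c,s=np.cos(p[2]),np.sin(p[2]);return (np.array([c*d[0]+s*d[1],-s*d[0]+c*d[1]])*1000)
F=at_z('wrist',[a(*c) for c in [(372,290),(414,290),(414,320),(374,320)]],.116,P)
for q in F:print('fin',inv(q).round(1),q.round(4))
print(F.mean(0), at_z('wrist',[a(394,305)],.116,(m,fit.T0)))
np.save('bench.npy',p)
```

```text
[ 0.6425  0.0905  0.0812 -0.      0.      0.003   0.003   0.0014  0.
 -0.0254 -0.0396 -0.038 ]
[[-0.4, -0.8], [0.7, -0.6], [2.5, -0.7], [0.8, 0.0], [0.5, 1.9], [-1.3, 0.2], [0.8, 0.0], [2.5, -0.1], [-6.5, 0.7], [-0.0, 0.0], [1.5, 0.7], [0.4, 0.0]]
fin [-7.6 30.3] [0.6325 0.1201 0.116 ]
fin [-7.6 49.7] [0.6309 0.1394 0.116 ]
fin [ 7.3 49.8] [0.6458 0.1407 0.116 ]
fin [ 7.3 31. ] [0.6473 0.122  0.116 ]
[0.6391449  0.13054946 0.116     ] [[0.63815224 0.13016357 0.116     ]]
```

Emit:
step_arm:
  xyz:
    - [0,-1,-30]
    - [0,-1,-60]
    - [0,-1,-73]
    - [0,-1,-73]
    - [0,-1,-73]
    - [0,-1,-73]
    - [0,-1,-73]
    - [0,-1,-73]
  spin: [0,0,0,0,0,0,0,0]
  fingers: [60,60,60,60,50,40,30,25]

```text
time_s: 2.95
eef_pos: [0.6364, 0.1308, 0.0984]
eef_rot: [-0.479, 0.521, -0.479, -0.52]
wrist_force: [-0.3, 0.1, -0.1]
opening: 0.249
```

Emit:
step_arm:
  xyz:
    - [0,4,0]
    - [-0.7,9,0]
    - [-1.1,14,0]
    - [-1.6,19,0]
    - [-1.6,19,0]
    - [-1.6,19,0]
  spin: [0,0,0,0,0,0]
  fingers: [25,25,25,25,25,25]

```text
time_s: 3.55
eef_pos: [0.6339, 0.1503, 0.097]
eef_rot: [0.479, -0.52, 0.479, 0.52]
wrist_force: [0.2, 0.6, 0.1]
opening: 0.255
```

Emit:
step_arm:
  xyz:
    - [0,0,0]
    - [0,0,0]
    - [-30,0,40]
    - [-80,-3,75]
    - [-130,-7,75]
    - [-130,-7,75]
    - [-130,-7,75]
  spin: [0,0,0,0,0,0,0]
  fingers: [40,60,60,30,0,0,0]

```text
time_s: 4.25
eef_pos: [0.5031, 0.1428, 0.1727]
eef_rot: [-0.479, 0.52, -0.479, -0.52]
wrist_force: [0.4, 0.1, 0.6]
opening: -0.003
```

Run:
```python
from h import *
P=pose('wrist');im=snap('wrist','w3'); o=ctrl.get_obs();print(o['eef_pos'],o['opening'],o['time_s'])
np.save('P3.npy',P[1]); cv2.imwrite('pics/w3z.png',cv2.resize(im[:,:,::-1],None,fx=1.25,fy=1.25))
a=im[200:360,240:480,::-1];cv2.imwrite('pics/w3b.png',cv2.resize(a,None,fx=3.3,fy=3.3,interpolation=cv2.INTER_CUBIC))
```

```text
[0.50470575 0.14274354 0.17289423] -0.0012628288887224788 4.3
```

View pics/w3z.png

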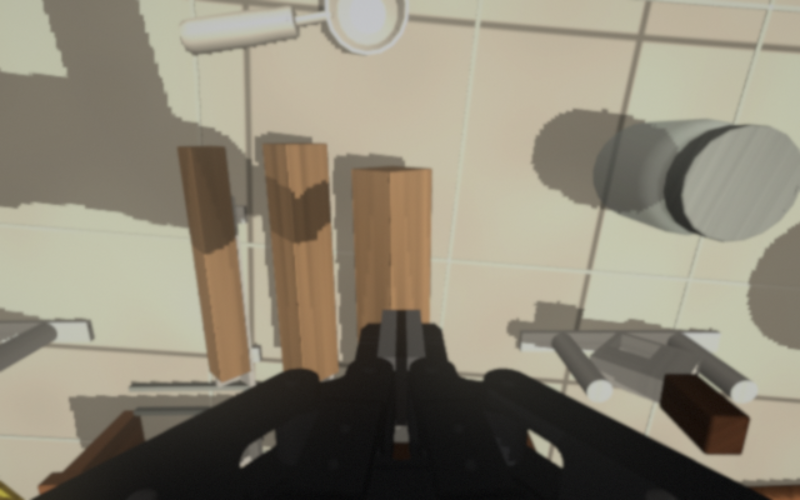

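View pics/w3b.png

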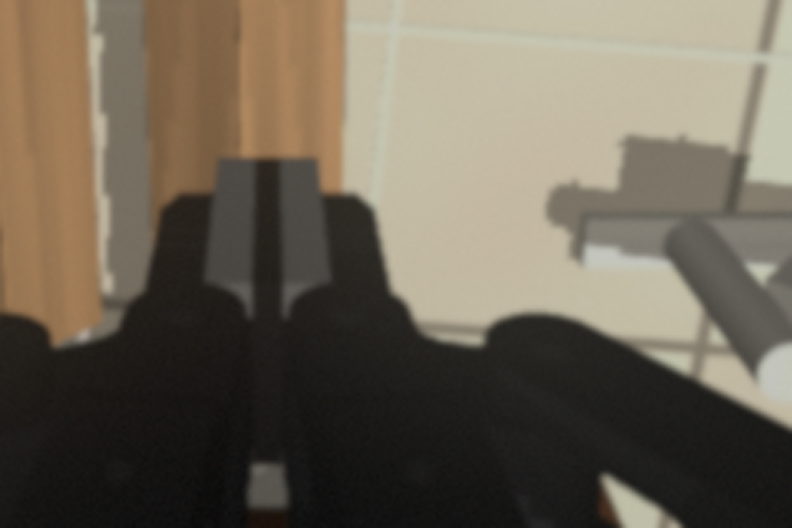

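Emit:
step_arm:
  xyz:
    - [10,-4,40]
    - [20,-8,80]
    - [30,-12,90]
    - [30,-12,90]
    - [30,-12,90]
  spin: [0,0,0,0,0]
  fingers: [40,80,80,80,80]

```text
time_s: 4.8
eef_pos: [0.5346, 0.1306, 0.2611]
eef_rot: [0.479, -0.52, 0.48, 0.52]
wrist_force: [0.0, 0.7, -0.5]
opening: 0.798
```

Run:
```python
from h import *
P=pose('wrist');im=snap('wrist','w4'); o=ctrl.get_obs();print(o['eef_pos'],o['opening'],o['time_s'])
np.save('P4.npy',P[1])
a=im[200:350,200:440,::-1];cv2.imwrite('pics/w4b.png',cv2.resize(a,None,fx=3.3,fy=3.3,interpolation=cv2.INTER_CUBIC))
```

```text
[0.53378619 0.13077817 0.26043614] 0.8007597312100079 4.85
```

View pics/w4b.png

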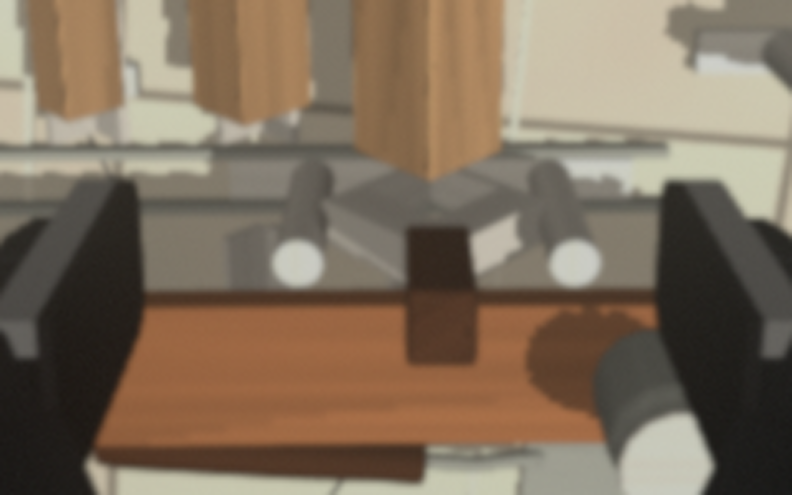

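Run:
```python
from h import *
m=eyes.camera_model('wrist');T=np.load('P4.npy');P=(m,T);b=np.load('bench.npy')
Z=lambda x,y:np.array((x/3.3+200,y/3.3+200))
def inv(q):
    d=q[:2]-b[:2];c,s=np.cos(b[2]),np.sin(b[2]);return (np.array([c*d[0]+s*d[1],-s*d[0]+c*d[1]])*1000).round(1)
for n,u,h in [('ridge',(430,180),.061),('ridge2',(430,2),.061),('cL',(355,155),.035),('cR',(503,150),.035),('finFL',(406,290),.116),('finFR',(474,290),.116),('finBL',(408,363),.116),('finBR',(475,362),.116),('postL',(298,263),.085),('postR',(575,262),.085),('midridge',(246,124),.051),('mcL',(193,103),.031),('mcR',(310,100),.031),('thinridge',(72,121),.041),('tcL',(37,107),.026),('tcR',(122,101),.026)]:
    print(n,inv(at_z('wrist',[Z(*u)],h,P)[0]))
```

```text
ridge [-26.2  58.5]
ridge2 [-85.   58.2]
cL [-23.9  33.6]
cR [-25.6  84.2]
finFL [-18.1  50.4]
finFR [-18.1  69. ]
finBL [ 4.6 51. ]
finBR [ 4.3 69.7]
postL [-9.8 18. ]
postR [-10.  101.7]
midridge [-41.5  -0.9]
mcL [-41.4 -21.5]
mcR [-42.4  18.4]
thinridge [-38.8 -60. ]
tcL [-38.2 -76.3]
tcR [-40.4 -46.9]
```

Run:
```python
import cv2,numpy as np
a=cv2.imread('pics/scene0_raw.png'); w=cv2.imread('pics/w3_raw.png'); w1=cv2.imread('pics/w1_raw.png')
f=lambda i,s:cv2.resize(i,s,interpolation=cv2.INTER_CUBIC)
o=np.vstack([np.hstack([f(a[215:265,280:330],(300,300)),f(a[140:190,390:440],(300,300)),f(a[260:300,325:390],(200,300))]),
 np.hstack([f(w1[180:245,30:180],(400,290)),f(w1[180:245,420:570],(400,290))])])
cv2.imwrite('pics/cmp.png',o)
```

```text
(no output)
```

View pics/cmp.png

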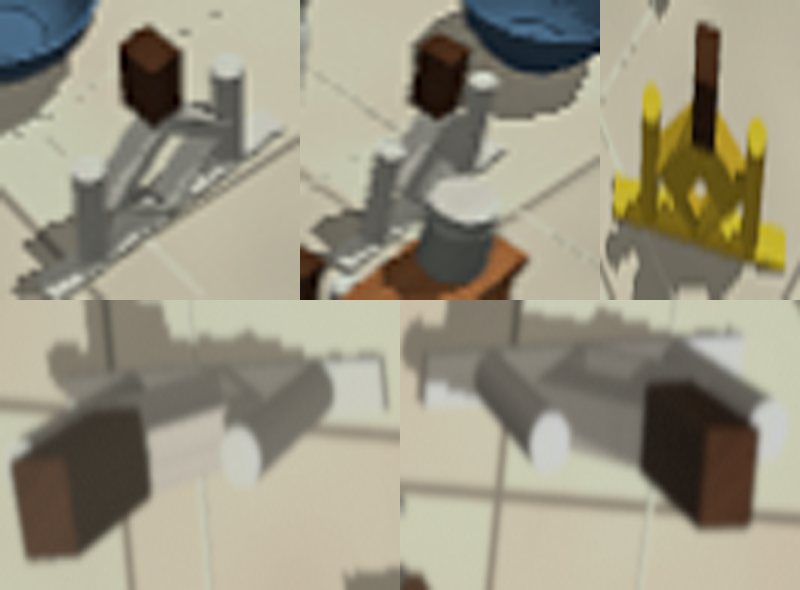

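Emit:
step_arm:
  xyz:
    - [-48,1,0]
    - [-90,2,-20]
    - [-110,2.5,-65]
    - [-110,2.5,-115]
    - [-110,2.5,-160]
    - [-110,2.5,-200]
    - [-110,2.5,-217]
    - [-110,2.5,-217]
    - [-110,2.5,-217]
  spin: [0,0,0,0,0,0,0,0,0]
  fingers: [50,0,0,0,0,0,0,0,0]

```text
time_s: 5.75
eef_pos: [0.4233, 0.1334, 0.0448]
eef_rot: [0.478, -0.52, 0.48, 0.521]
wrist_force: [0.3, -0.4, 0.5]
opening: 0.001
```

Run:
```python
from h import *
P=pose('wrist');im=snap('wrist','w5'); o=ctrl.get_obs();print(o['eef_pos'],o['opening'],o['time_s'],o['wrist_force'])
cv2.imwrite('pics/w5z.png',im[:,:,::-1])
```

```text
[0.42438097 0.13342644 0.04571135] 0.004099084122271709 5.8 [1.0004557  0.33507319 0.59584232]
```

View pics/w5z.png

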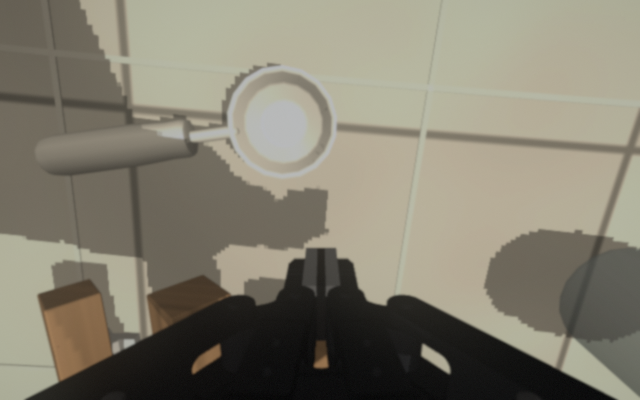

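Emit:
step_arm:
  xyz:
    - [5,0.4,0]
    - [10,0.8,0]
    - [14,1.1,0]
    - [17,1.4,0]
    - [20,1.6,0]
    - [22,1.8,0]
    - [24,2,0]
    - [26,2.1,0]
    - [28,2.3,0]
  spin: [0,0,0,0,0,0,0,0,0]
  fingers: [0,0,0,0,0,0,0,0,0]

```text
time_s: 6.7
eef_pos: [0.4522, 0.1356, 0.0452]
eef_rot: [0.479, -0.52, 0.479, 0.52]
wrist_force: [-0.4, -0.0, 0.1]
opening: 0.0
```

Emit:
step_arm:
  xyz:
    - [1,0.1,0]
    - [2,0.2,0]
    - [3,0.2,0]
    - [4,0.3,0]
  spin: [0,0,0,0]
  fingers: [0,0,0,0]

```text
time_s: 7.1
eef_pos: [0.4562, 0.1359, 0.0452]
eef_rot: [0.479, -0.52, 0.479, 0.52]
wrist_force: [-0.5, 0.5, -0.5]
opening: 0.005
```

Emit:
step_arm:
  xyz:
    - [1,0.1,0]
    - [2,0.2,0]
    - [3,0.2,0]
    - [4,0.3,0]
  spin: [0,0,0,0]
  fingers: [0,0,0,0]

```text
time_s: 7.5
eef_pos: [0.4598, 0.1362, 0.0452]
eef_rot: [0.479, -0.52, 0.479, 0.52]
wrist_force: [-3.9, -0.5, 3.2]
opening: 0.001
```

Run:
```python
from h import *
im=snap('scene','s1'); o=ctrl.get_obs();print(o['eef_pos'],o['time_s'],o['wrist_force'])
a=im[140:260,290:450,::-1];cv2.imwrite('pics/s1z.png',cv2.resize(a,None,fx=5,fy=5,interpolation=cv2.INTER_CUBIC))
```

```text
[0.45976717 0.13621448 0.04519787] 7.55 [-2.56138825  0.58623926  1.95394784]
```

View pics/s1z.png

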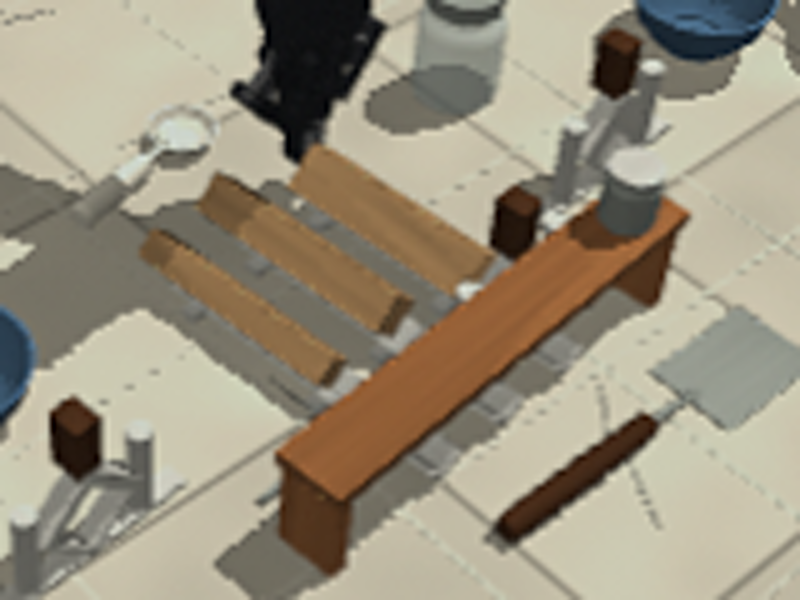

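Emit:
step_arm:
  xyz:
    - [0.7,0,0]
    - [1.5,0.1,0]
    - [1.5,0.1,0]
  spin: [0,0,0]
  fingers: [0,0,0]

```text
time_s: 7.85
eef_pos: [0.4598, 0.1362, 0.0448]
eef_rot: [0.478, -0.519, 0.48, 0.521]
wrist_force: [-8.1, -0.2, 5.9]
opening: -0.0
```

Emit:
step_arm:
  xyz:
    - [-12,-1,0]
    - [-15,-1,30]
    - [0,-5,80]
    - [30,-10,125]
    - [60,-15,165]
    - [90,-20,190]
    - [90,-20,190]
    - [90,-20,190]
  spin: [0,0,0,0,0,0,0,0]
  fingers: [0,0,0,0,40,80,80,80]

```text
time_s: 8.65
eef_pos: [0.5521, 0.116, 0.2357]
eef_rot: [-0.48, 0.52, -0.479, -0.52]
wrist_force: [0.1, -0.5, -0.4]
opening: 0.683
```

Run:
```python
from h import *
P=pose('wrist');im=snap('wrist','w6'); o=ctrl.get_obs();print(o['eef_pos'],o['opening'],o['time_s'],o['wrist_force'])
np.save('P6.npy',P[1])
a=im[200:350,200:440,::-1];cv2.imwrite('pics/w6b.png',cv2.resize(a,None,fx=3.3,fy=3.3,interpolation=cv2.INTER_CUBIC))
```

```text
[0.55063987 0.11624777 0.23421473] 0.7657146206449136 8.7 [ 0.18819017 -0.17615967 -0.72364984]
```

View pics/w6b.png

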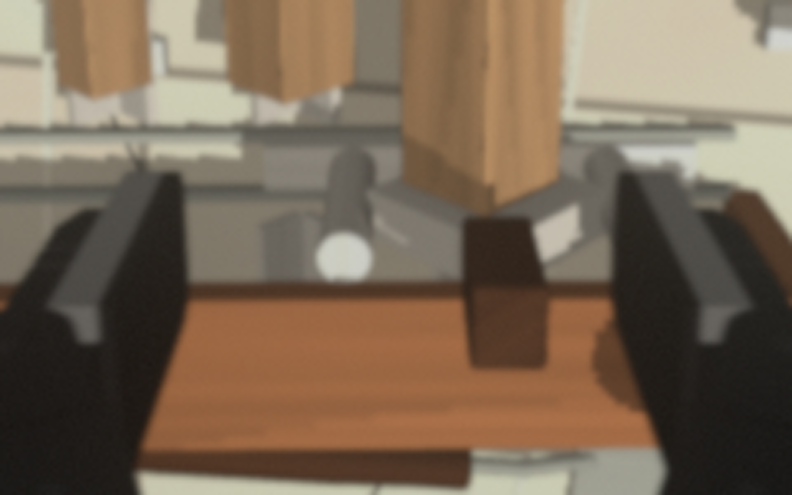

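Run:
```python
from h import *
a=cv2.imread('pics/scene0_raw.png')
# scene px of spare -y: fin top center, post tops, foot ends (from crop 280+ x/6, 215+ y/6)
C=lambda x,y:np.array((280+x/6,215+y/6))
P=pose('scene')
from scipy.optimize import least_squares
def w(p,X):
    X=np.asarray(X,float).reshape(-1,3);c,s=np.cos(p[2]),np.sin(p[2]); return np.c_[p[0]+c*X[:,0]-s*X[:,1],p[1]+s*X[:,0]+c*X[:,1],X[:,2]]
X=np.array([(-4,0,116),(0,-44,0),(0,44,0)])/1000
U=np.array([C(150,45),C(92,250),C(230,150)])
# free post height h
def f(v): 
    Y=np.array([(-.004,0,.116),(0,-.044,v[3]),(0,.044,v[3])]); return (proj('scene',w(v,Y),P)-np.array([C(150,45),C(88,168),C(228,63)])).ravel()
r=least_squares(f,[.6,-.16,.05,.08]);print(r.x,r.fun)
im=cv2.resize(a[205:275,270:340],None,fx=8,fy=8,interpolation=cv2.INTER_CUBIC)
out=[]
for s,z0 in ((26,27),(33,32),(40,37)):
    i=im.copy();d=s/np.sqrt(2)
    for x,col in((-8,(0,0,255)),(8,(0,255,0))):
        pts=proj('scene',w(r.x,np.array([(x,-d,z0),(x,0,z0+d),(x,d,z0),(x,0,z0-d)])/1000),P)
        cv2.polylines(i,[((pts-[270,205])*8).astype(int)],True,col,1)
    pts=proj('scene',w(r.x,np.array([(-8,-75,0),(-8,75,0),(8,75,0),(8,-75,0)])/1000),P);cv2.polylines(i,[((pts-[270,205])*8).astype(int)],True,(255,0,0),1)
    out.append(i)
o=np.hstack(out);cv2.imwrite('pics/ov.png',cv2.resize(o,(800,267),interpolation=cv2.INTER_AREA))
```

```text
[ 0.60503411 -0.16202477  0.09201938  0.06988419] [ 0.04292675  0.02623182  0.09897456 -0.15347776 -0.14797944  0.14539471]
```

View pics/ov.png

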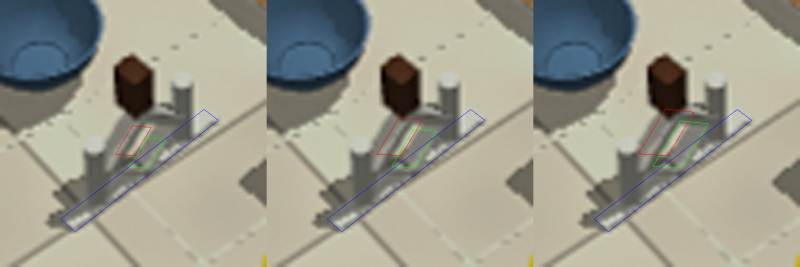

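Run:
```python
import cv2,numpy as np
a=cv2.imread('pics/ov.png')
print(a.shape)
o=np.hstack([cv2.resize(a[85:180,x+80:x+200],(400,317),interpolation=cv2.INTER_CUBIC) for x in (267,533)])
b=cv2.imread('pics/scene0_raw.png')[227:252,291:322]
cv2.imwrite('pics/ov2.png',np.vstack([o,np.hstack([cv2.resize(b,(400,280),interpolation=cv2.INTER_CUBIC)]*2)]))
```

```text
(267, 800, 3)
```

View pics/ov2.png

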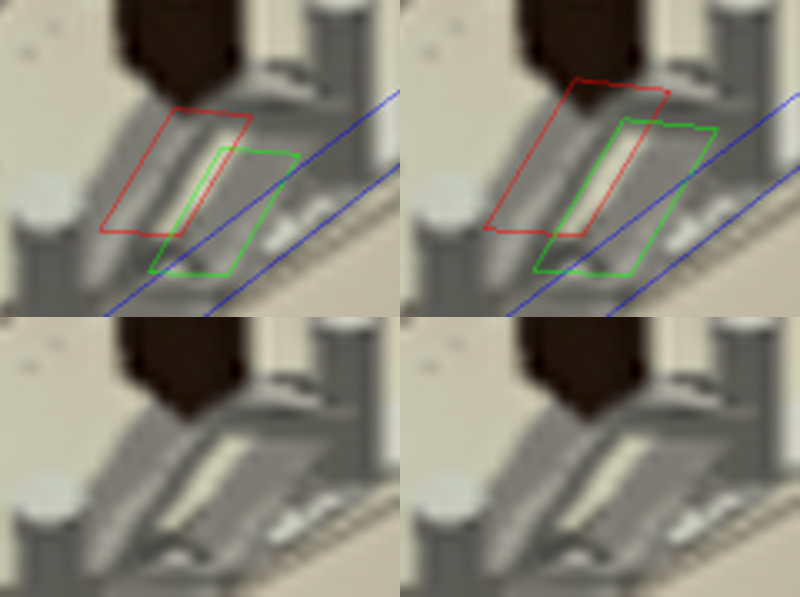

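Emit:
step_arm:
  xyz:
    - [40,17,-25]
    - [82,34,-50]
    - [82,34,-80]
    - [82,34,-110]
    - [82,34,-138]
    - [82,34,-138]
    - [82,34,-138]
    - [82,34,-138]
    - [82,34,-138]
  spin: [0,0,0,0,0,0,0,0,0]
  fingers: [42,42,42,42,42,42,34,25,25]

```text
time_s: 9.6
eef_pos: [0.6348, 0.1504, 0.0995]
eef_rot: [-0.48, 0.521, -0.478, -0.519]
wrist_force: [-0.2, 0.1, -0.1]
opening: 0.25
```

Emit:
step_arm:
  xyz:
    - [0.2,-2,0]
    - [0.4,-5,0]
    - [0.7,-9,0]
    - [1.1,-13,0]
    - [1.4,-17,0]
    - [1.7,-21,0]
  spin: [0,0,0,0,0,0]
  fingers: [25,25,25,25,25,25]

```text
time_s: 10.2
eef_pos: [0.6354, 0.1288, 0.0972]
eef_rot: [0.479, -0.52, 0.479, 0.52]
wrist_force: [0.4, 1.7, 0.8]
opening: 0.247
```

Emit:
step_arm:
  xyz:
    - [0.3,-4,0]
    - [0.7,-8,0]
    - [1.0,-12,0]
    - [1.3,-16,0]
    - [1.6,-20,0]
    - [1.9,-24,0]
    - [2.3,-28,0]
    - [2.6,-32,0]
    - [2.9,-36,0]
    - [3.2,-38.3,0]
  spin: [0,0,0,0,0,0,0,0,0,0]
  fingers: [25,25,25,25,25,25,25,25,25,25]

```text
time_s: 11.2
eef_pos: [0.6385, 0.0905, 0.0972]
eef_rot: [0.479, -0.52, 0.479, 0.52]
wrist_force: [0.1, 0.9, 0.5]
opening: 0.252
```

Emit:
step_arm:
  xyz:
    - [0,0,0]
    - [0,0,0]
    - [0,0,0]
    - [-40,0,50]
    - [-80,20,100]
    - [-100,30,150]
    - [-100,30,150]
    - [-100,30,150]
  spin: [0,0,0,0,0,0,0,0]
  fingers: [25,34,42,60,80,80,80,80]

```text
time_s: 12.0
eef_pos: [0.5397, 0.1223, 0.253]
eef_rot: [-0.481, 0.523, -0.476, -0.518]
wrist_force: [0.1, 0.3, 0.3]
opening: 0.799
```

Run:
```python
from h import *
P=pose('wrist');im=snap('wrist','w7'); o=ctrl.get_obs();print(o['eef_pos'],o['opening'],o['time_s'],o['wrist_force'])
np.save('P7.npy',P[1])
a=im[190:340,200:440,::-1];cv2.imwrite('pics/w7b.png',cv2.resize(a,None,fx=3.3,fy=3.3,interpolation=cv2.INTER_CUBIC))
```

```text
[0.53937868 0.12162465 0.25028313] 0.8007324267699869 12.05 [ 0.8582423  -0.10851036 -0.46691013]
```

View pics/w7b.png

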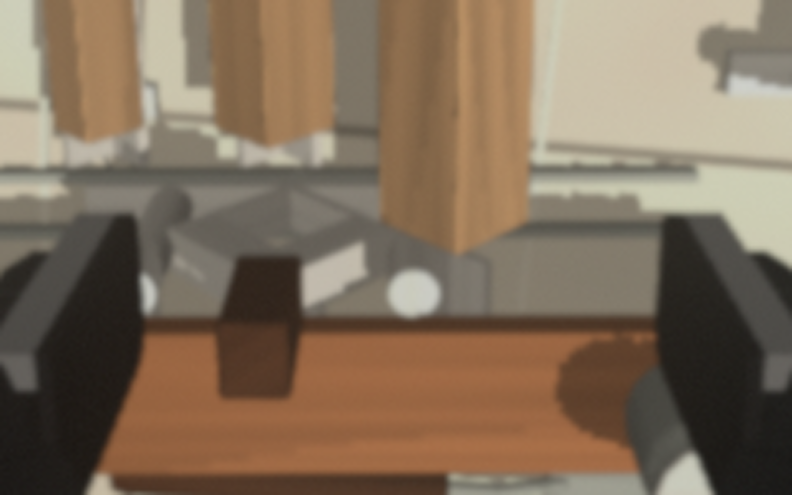

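Run:
```python
from h import *
m=eyes.camera_model('wrist');T=np.load('P7.npy');P=(m,T);b=np.load('bench.npy')
Z=lambda x,y:np.array((x/3.3+200,y/3.3+190))
def inv(q):
    d=q[:2]-b[:2];c,s=np.cos(b[2]),np.sin(b[2]);return (np.array([c*d[0]+s*d[1],-s*d[0]+c*d[1]])*1000).round(1)
for n,u,h in [('ridge',(457,253),.061),('ridge2',(457,2),.061),('cL',(381,215),.035),('cR',(527,223),.035),('finFL',(218,322),.116),('finFR',(298,322),.116),('finBL',(220,397),.116),('finBR',(292,397),.116),('postR',(414,293),.070),('midridge',(269,148),.051),('mcL',(214,128),.031),('mcR',(332,127),.031),('thinridge',(89,144),.041),('tcL',(55,131),.026),('tcR',(140,124),.026),('shelfL',(145,331),.08),('shelfR',(655,331),.08)]:
    print(n,inv(at_z('wrist',[Z(*u)],h,P)[0]))
im=cv2.imread('pics/w7_raw.png');cv2.imwrite('pics/w7z.png',cv2.resize(im,None,fx=1.25,fy=1.25))
```

```text
ridge [-9.4 58.2]
ridge2 [-90.9  57. ]
cL [-10.5  33.9]
cR [-7.6 83.2]
finFL [-16.8  -8.3]
finFR [-16.8  13. ]
finBL [ 6.  -8.8]
finBR [ 6.1 10.8]
postR [-0.3 44.6]
midridge [-40.9  -1.2]
mcL [-40.2 -21.7]
mcR [-40.5  17.6]
thinridge [-38.4 -60.7]
tcL [-37.2 -76.2]
tcR [-39.7 -47.4]
shelfL [  7.  -36.9]
shelfR [  6.9 117.4]
```

View pics/w7z.png

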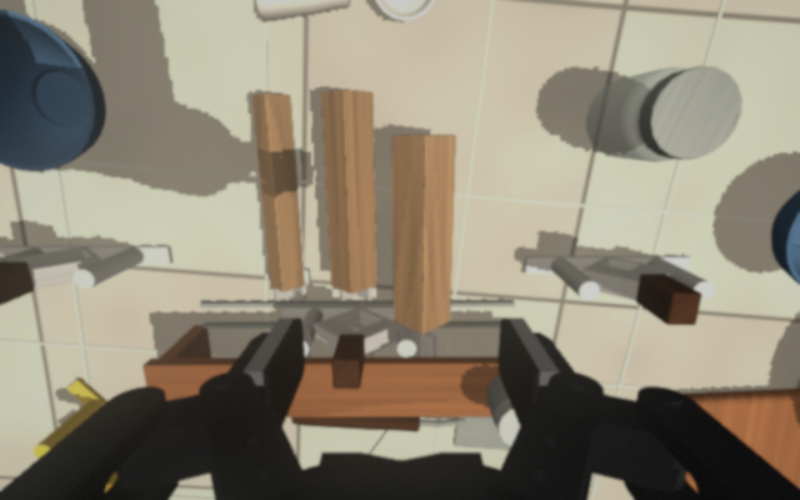

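Emit:
step_arm:
  xyz:
    - [45,-16,-40]
    - [85,-32.5,-75]
    - [100,-32.5,-115]
    - [100,-32.5,-150]
    - [100,-32.5,-150]
    - [100,-32.5,-150]
    - [100,-32.5,-150]
    - [100,-32.5,-150]
    - [100,-32.5,-150]
  spin: [0,0,0,0,0,0,0,0,0]
  fingers: [45,45,45,45,45,38,31,25,25]

```text
time_s: 12.95
eef_pos: [0.6398, 0.0886, 0.0999]
eef_rot: [-0.48, 0.521, -0.478, -0.519]
wrist_force: [-0.1, 0.9, 0.3]
opening: 0.247
```

Emit:
step_arm:
  xyz:
    - [0,0,0]
    - [0,0,0]
    - [0,0,0]
    - [-40,0,50]
    - [-80,0,100]
    - [-100,0,150]
    - [-100,0,150]
    - [-100,0,150]
  spin: [0,0,0,0,0,0,0,0]
  fingers: [25,34,42,60,80,80,80,80]

```text
time_s: 13.75
eef_pos: [0.5397, 0.0887, 0.2527]
eef_rot: [-0.481, 0.523, -0.477, -0.518]
wrist_force: [-0.2, -0.1, 0.6]
opening: 0.799
```

Run:
```python
from h import *
P=pose('wrist');im=snap('wrist','w8'); o=ctrl.get_obs();print(o['eef_pos'],o['opening'],o['time_s'],o['wrist_force'])
np.save('P8.npy',P[1])
a=im[190:340,200:440,::-1];cv2.imwrite('pics/w8b.png',cv2.resize(a,None,fx=3.3,fy=3.3,interpolation=cv2.INTER_CUBIC))
```

```text
[0.53940443 0.08858067 0.25010965] 0.8016768373486848 13.8 [ 0.24476665  0.0929804  -0.59814086]
```

View pics/w8b.png

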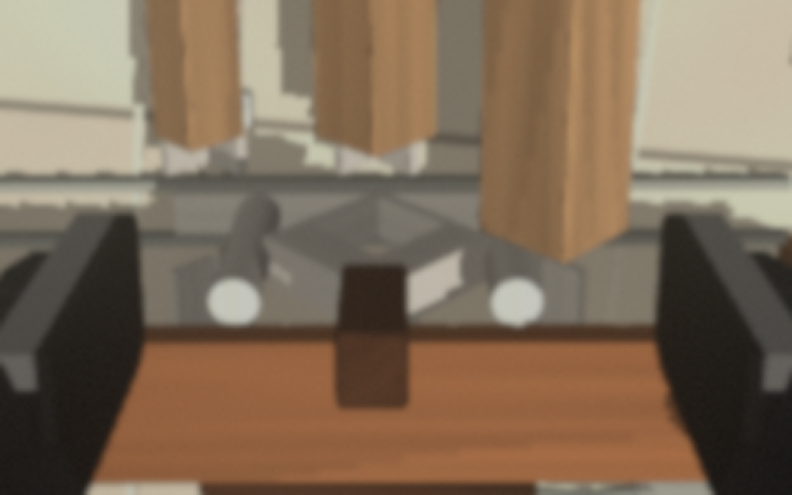

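```bash
cat > meas.py <<'E'
from h import *
def run(n,oy,pts,ox=200):
    m=eyes.camera_model('wrist');T=np.load(f'P{n}.npy');P=(m,T);b=np.load('bench.npy')
    for k,u,h in pts:
        q=at_z('wrist',[np.array((u[0]/3.3+ox,u[1]/3.3+oy))],h,P)[0]
        d=q[:2]-b[:2];c,s=np.cos(b[2]),np.sin(b[2]);print(k,(np.array([c*d[0]+s*d[1],-s*d[0]+c*d[1]])*1000).round(1))
E
python3 - <<'E'
from meas import *
run(8,190,[('fBL',(336,406),.116),('fBR',(408,406),.116),('pL',(234,302),.07),('pR',(517,302),.07),('mid',(377,157),.051),('mcL',(315,138),.031),('mcR',(437,133),.031),('thick',(567,262),.061),('tL',(483,233),.035),('tR',(628,230),.035),('thin',(193,151),.041),('thL',(150,135),.026),('thR',(240,133),.026)])
E
```

```text
fBL [  6. -11.]
fBR [6.  8.6]
pL [ -0.1 -45. ]
pR [-0.1 42.8]
mid [-40.7  -0.7]
mcL [-39.5 -21.8]
mcR [-41.2  18.9]
thick [-9.2 59.2]
tL [-6.7 34.7]
tR [-7.8 83.6]
thin [-38.8 -60.8]
thL [-38.7 -77.9]
thR [-39.4 -47.5]
```

Emit:
step_arm:
  xyz:
    - [-48,-7,0]
    - [-95,-14,-10]
    - [-122,-17,-50]
    - [-122,-17,-98]
    - [-122,-17,-145]
    - [-122,-17,-185]
    - [-122,-17,-204]
    - [-122,-17,-204]
  spin: [0,0,0,0,0,0,0,0]
  fingers: [40,0,0,0,0,0,0,0]

```text
time_s: 14.6
eef_pos: [0.4128, 0.0718, 0.0394]
eef_rot: [0.477, -0.517, 0.481, 0.523]
wrist_force: [0.6, -1.0, 0.2]
opening: -0.003
```

Emit:
step_arm:
  xyz:
    - [5,0.4,0]
    - [10,0.8,0]
    - [14,1.1,0]
    - [17,1.4,0]
    - [20,1.6,0]
    - [24,2,0]
    - [28,2.3,0]
    - [32,2.6,0]
    - [36,2.9,0]
    - [40,3.2,0]
  spin: [0,0,0,0,0,0,0,0,0,0]
  fingers: [0,0,0,0,0,0,0,0,0,0]

```text
time_s: 15.6
eef_pos: [0.4569, 0.0747, 0.0432]
eef_rot: [0.479, -0.52, 0.479, 0.52]
wrist_force: [-0.2, 0.9, -0.8]
opening: 0.003
```

Emit:
step_arm:
  xyz:
    - [1,0.1,0]
    - [2,0.2,0]
    - [3,0.2,0]
    - [4,0.3,0]
    - [5,0.4,0]
    - [6,0.5,0]
    - [7,0.6,0]
  spin: [0,0,0,0,0,0,0]
  fingers: [0,0,0,0,0,0,0]

```text
time_s: 16.3
eef_pos: [0.4636, 0.0753, 0.0433]
eef_rot: [0.479, -0.52, 0.479, 0.52]
wrist_force: [-0.4, 0.3, -0.3]
opening: -0.001
```

Emit:
step_arm:
  xyz:
    - [0.8,0.1,0]
    - [1.6,0.1,0]
    - [2.4,0.2,0]
  spin: [0,0,0]
  fingers: [0,0,0]

```text
time_s: 16.6
eef_pos: [0.4661, 0.0755, 0.0433]
eef_rot: [-0.479, 0.52, -0.479, -0.52]
wrist_force: [-0.4, 0.3, -0.1]
opening: 0.0
```

Emit:
step_arm:
  xyz:
    - [1,0.1,0]
    - [2,0.2,0]
    - [3,0.2,0]
    - [4,0.3,0]
    - [5,0.4,0]
  spin: [0,0,0,0,0]
  fingers: [0,0,0,0,0]

```text
time_s: 17.1
eef_pos: [0.471, 0.0759, 0.0433]
eef_rot: [-0.479, 0.52, -0.479, -0.52]
wrist_force: [-0.2, -0.7, 1.0]
opening: -0.004
```

Run:
```python
from h import *
im=snap('scene','s2'); o=ctrl.get_obs();print(o['eef_pos'],o['time_s'],o['wrist_force'])
a=im[140:260,290:450,::-1];cv2.imwrite('pics/s2z.png',cv2.resize(a,None,fx=5,fy=5,interpolation=cv2.INTER_CUBIC))
```

```text
[0.47123205 0.07588434 0.04332784] 17.15 [-0.88431977 -0.70672124 -0.26360583]
```

View pics/s2z.png

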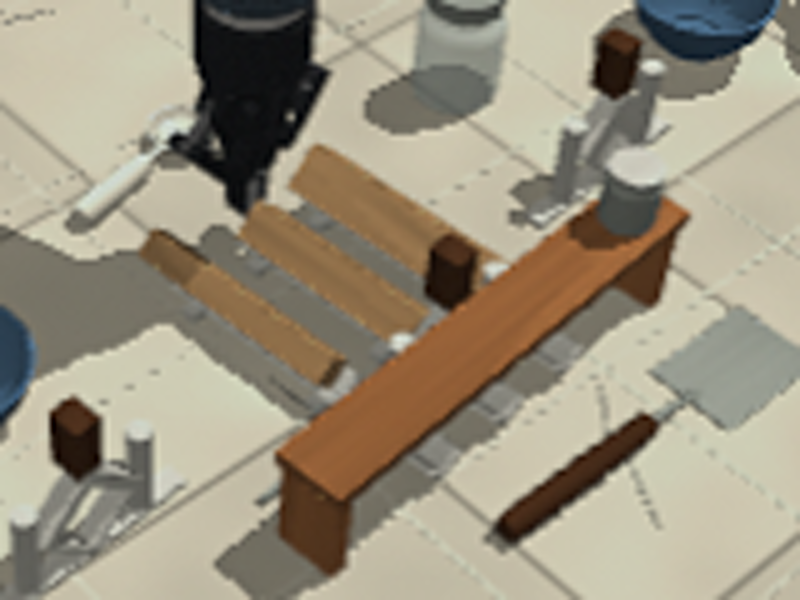

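Emit:
step_arm:
  xyz:
    - [2,0.2,0]
    - [4,0.3,0]
    - [6,0.5,0]
    - [8,0.7,0]
    - [10,0.8,0]
    - [12,1,0]
    - [14,1.1,0]
    - [16,1.3,0]
    - [18,1.5,0]
    - [20,1.6,0]
  spin: [0,0,0,0,0,0,0,0,0,0]
  fingers: [0,0,0,0,0,0,0,0,0,0]

```text
time_s: 18.15
eef_pos: [0.4911, 0.0775, 0.0433]
eef_rot: [0.479, -0.52, 0.479, 0.52]
wrist_force: [-0.3, 0.1, -0.1]
opening: -0.004
```

Emit:
step_arm:
  xyz:
    - [3,0.2,0]
    - [6,0.5,0]
    - [9,0.7,0]
    - [12,1,0]
    - [15,1.2,0]
    - [18,1.5,0]
    - [21,1.7,0]
    - [24,2,0]
    - [27,2.2,0]
    - [30,2.4,0]
  spin: [0,0,0,0,0,0,0,0,0,0]
  fingers: [0,0,0,0,0,0,0,0,0,0]

```text
time_s: 19.15
eef_pos: [0.5212, 0.0799, 0.0433]
eef_rot: [0.479, -0.52, 0.479, 0.52]
wrist_force: [-0.3, 0.3, 0.2]
opening: 0.001
```

Emit:
step_arm:
  xyz:
    - [3,0.2,0]
    - [6,0.5,0]
    - [9,0.7,0]
    - [12,1,0]
    - [15,1.2,0]
    - [18,1.5,0]
    - [21,1.7,0]
    - [24,2,0]
    - [27,2.2,0]
    - [30,2.4,0]
  spin: [0,0,0,0,0,0,0,0,0,0]
  fingers: [0,0,0,0,0,0,0,0,0,0]

```text
time_s: 20.15
eef_pos: [0.5512, 0.0823, 0.0433]
eef_rot: [0.479, -0.52, 0.479, 0.52]
wrist_force: [0.2, -0.2, 1.0]
opening: 0.001
```

Run:
```python
from h import *
im=snap('scene','s3'); o=ctrl.get_obs();print(o['eef_pos'],o['time_s'],o['wrist_force'])
a=im[140:260,290:450,::-1];cv2.imwrite('pics/s3z.png',cv2.resize(a,None,fx=5,fy=5,interpolation=cv2.INTER_CUBIC))
```

```text
[0.55176726 0.082278   0.04340986] 20.2 [-0.96473568 -0.3493846   0.3462902 ]
```

View pics/s3z.png

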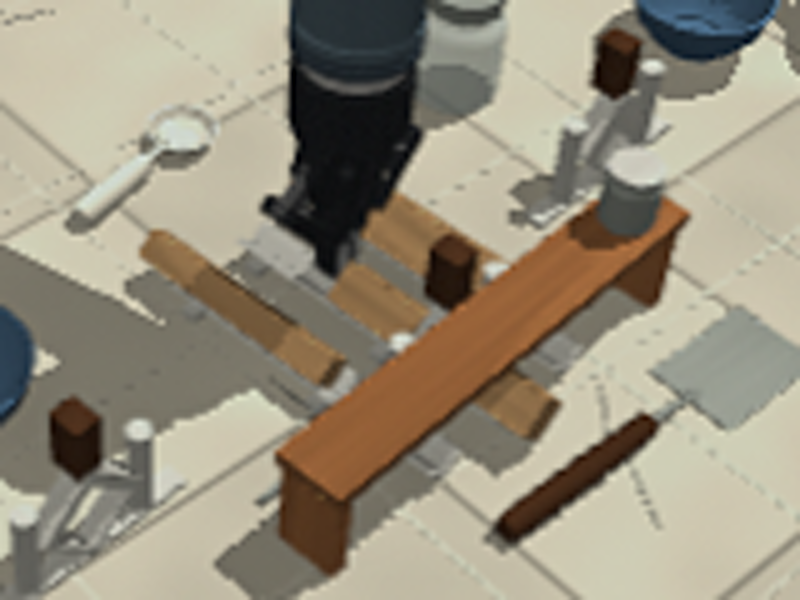

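Emit:
step_arm:
  xyz:
    - [-10,-0.8,0]
    - [-20,-1.6,0]
    - [-40,-3,20]
    - [-50,-4,65]
    - [-50,-4,110]
    - [-40,-2,155]
    - [-20,0,200]
    - [-20,0,200]
    - [-20,0,200]
    - [-20,0,200]
  spin: [0,0,0,0,0,0,0,0,0,0]
  fingers: [0,0,0,0,0,40,80,80,80,80]

```text
time_s: 21.2
eef_pos: [0.5293, 0.0823, 0.2416]
eef_rot: [0.478, -0.519, 0.48, 0.521]
wrist_force: [-0.6, 0.9, -0.2]
opening: 0.797
```

Run:
```python
from h import *
P=pose('wrist');im=snap('wrist','w9'); o=ctrl.get_obs();print(o['eef_pos'],o['opening'],o['time_s'],o['wrist_force'])
np.save('P9.npy',P[1]); cv2.imwrite('pics/w9z.png',cv2.resize(im[:,:,::-1],None,fx=1.25,fy=1.25))
im=snap('scene','s4')
a=im[140:260,290:450,::-1];cv2.imwrite('pics/s4z.png',cv2.resize(a,None,fx=5,fy=5,interpolation=cv2.INTER_CUBIC))
```

```text
[0.52916493 0.08234527 0.24126581] 0.7965836011789494 21.25 [ 0.36475478  0.47681346 -1.24489806]
```

View pics/w9z.png

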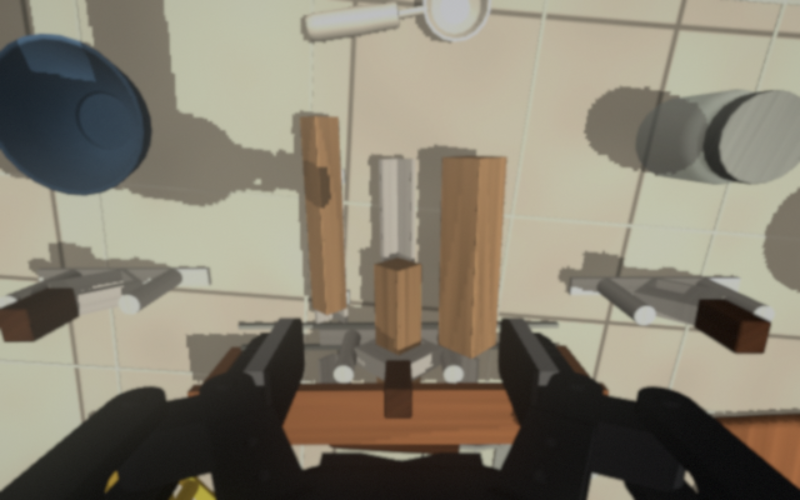

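View pics/s4z.png

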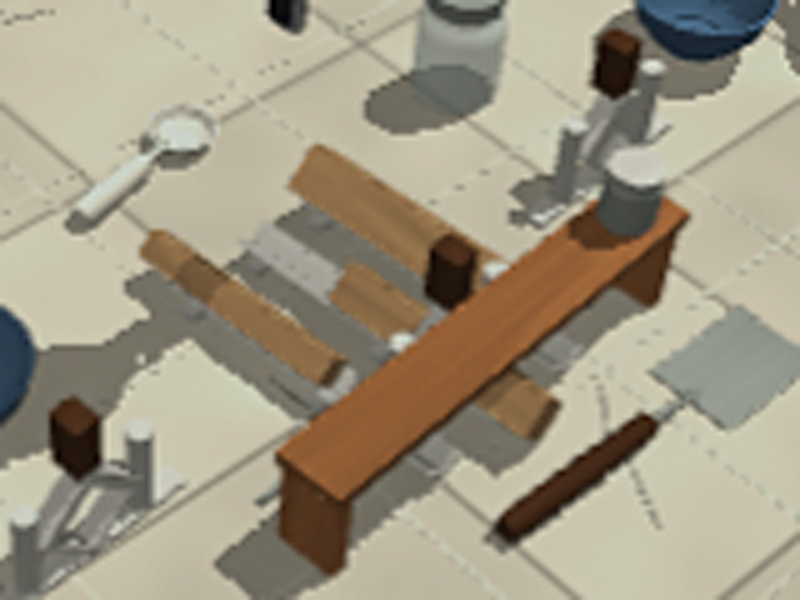

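Quick check of the nose and rear positions before handing in.

Run:
```python
from h import *
b=np.load('bench.npy')
def inv(q):
    d=q[:2]-b[:2];c,s=np.cos(b[2]),np.sin(b[2]);return (np.array([c*d[0]+s*d[1],-s*d[0]+c*d[1]])*1000).round(1)
P=(eyes.camera_model('wrist'),np.load('P9.npy'))
for n,u,h in [('mid rear',(398,266),.051),('thick nose',(470,355),.061),('thin nose',(327,313),.041)]: print(n,inv(at_z('wrist',[np.array(u)/1.25],h,P)[0]))
print('mid nose',inv(at_z('scene',[np.array((552,402))/5+[290,140]],.051)[0]))
print('shelf far edge',inv(at_z('scene',[np.array((688,215))/5+[290,140]],.08)[0]),inv(at_z('scene',[np.array((343,500))/5+[290,140]],.08)[0]))
```

```text
mid rear [-84.6  -1.5]
thick nose [-12.1  56.9]
thin nose [-40.4 -61.2]
mid nose [84.5 -3.9]
shelf far edge [ 59.8 158.4] [  62.2 -165.6]
```

```bash
python3 -c "
from h import *
print(hand_in())"
```

```text
the job is handed in; nothing more can be done
None
```

The middle stick is the thickest one that fits. It lies through the gauge plate in the track, which is the middle one (33 mm opening). The job is handed in at about 21 s of the 72 s allowed; the hand-in gives no verdict.

- **Thick stick:** I slid the plate in front of it and pushed gently. The plate stopped it at about 8 N.
- **Middle stick:** I slid the plate to its lane and corrected it by about 2.5 mm after a look showed it slightly off. The stick then went through with no force I could tell from the sensor noise.
- **Final positions:** The last pictures put the middle stick's nose at about +75 to +85 mm past the track's middle, which is beyond the shelf. The thick stick's nose is at about -8 to -12 mm and the thin stick's at about -40 mm, both in their lanes. The gripper is clear of everything, and the spare plates and other things look unmoved.
- **Where checks disagreed:**
  - The wrist and scene cameras differ by up to about 8 mm on the middle stick's nose; both values are inside the 59 to 130 mm limits.
  - The plate was about 1.2 mm off-centre for the thick stick. That is inside its 2 mm tolerance, and an overlay on the scene picture matched the wide opening to a spare plate, so the stop was a real one.

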